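# Lay out the wheel train and arbor for a clock movement

## Task

Lay out the kit for one clock movement: working from the largest gear wheel down to the smallest, set each brass wheel, hub up, flat in the recess of the wooden dish of its own size (large, medium, small), and last of all lay the blued arbor in the two Vs of the green cradle. Set each part down gently rather than dropping it, let go of it before fetching the next, and leave the movement plate and the tweezers where they lie.

Things in the scene. Friction and masses are not known exactly. Their poses are not given: they have to be found in the camera images.
- wheel_large_c (a point): the large brass gear wheel, lying flat: a toothed disc 72 mm in diameter and 6 mm thick with 6 spokes, and a brass hub post 12 mm in diameter standing up from its middle, 56 mm tall in all. This point is on the hub's axis 28 mm above the underside (half-way up), z up along the hub. Grip the post from above. Loose, 120 to 190 g.
- wheel_medium_c (a point): the medium brass gear wheel, lying flat: a toothed disc 54 mm in diameter and 6 mm thick with 5 spokes, and a brass hub post 12 mm in diameter standing up from its middle, 56 mm tall in all. This point is on the hub's axis 28 mm above the underside (half-way up), z up along the hub. Grip the post from above. Loose, 80 to 125 g.
- wheel_small_c (a point): the small brass gear wheel, lying flat: a toothed disc 36 mm in diameter and 6 mm thick with 4 spokes, and a brass hub post 12 mm in diameter standing up from its middle, 56 mm tall in all. This point is on the hub's axis 28 mm above the underside (half-way up), z up along the hub. Grip the post from above. Loose, 48 to 75 g.
- dish_large_seat (a point): the large round brown wooden dish with a dark red floor, fixed to the counter: outside diameter 98 mm, recess 88 mm in diameter, for the large wheel (72 mm). Recess floor 4 mm and rim 10 mm above the counter. This point is the middle of the recess floor, z up; a seated wheel's underside is level with it.
- dish_medium_seat (a point): the medium round brown wooden dish with a dark red floor, fixed to the counter: outside diameter 80 mm, recess 70 mm in diameter, for the medium wheel (54 mm). Recess floor 4 mm and rim 10 mm above the counter. This point is the middle of the recess floor, z up; a seated wheel's underside is level with it.
- dish_small_seat (a point): the small round brown wooden dish with a dark red floor, fixed to the counter: outside diameter 62 mm, recess 52 mm in diameter, for the small wheel (36 mm). Recess floor 4 mm and rim 10 mm above the counter. This point is the middle of the recess floor, z up; a seated wheel's underside is level with it.
- arbor_c (a point): the blued steel arbor, a dark blue bar lying on the counter: square middle 12 x 12 mm and 64 mm long, a round pivot 8 mm in diameter and 28 mm long at each end, 120 mm overall. This point is its centre, 6 mm above the counter; x along the bar. Loose, 70 to 115 g.
- cradle_seat (a point): the green metal cradle for the arbor, fixed: a base 110 x 40 mm, 6 mm thick, with a V-rest 8 mm thick at each end (46 mm either side of the middle, open between; V 25 mm wide at its mouth, its top 34 mm above the counter). The pivots lie in the two Vs. This point is where the arbor's centre comes to rest, 23 mm above the counter and 17 mm above the base plate; x along the cradle, from V to V.
- plate_c (a point): the polished brass movement plate, a bystander: 90 x 64 mm, 5 mm thick with dark holes, lying flat and loose; this point is its centre, x along its long side
- tweezers_c (a point): the brass tweezers, a bystander: about 112 mm long, 14 mm wide, 8 mm high, lying loose; this point is near their middle, x along them towards the points
Things that resemble listed ones, but are neither listed nor needed, are in the scene too. Leave any purple look-alike of the part that bears wheel_large_c alone.

How it is judged:
By the outcome, as a careful person would: the job done as asked, in the order asked, and still so for the second after the job is handed in, with the robot touching nothing.
It also fails if it takes over 93 s, if anything falls off the work surface, if the arm or the gripper's body presses on something with over 40 N, if the wrist force passes 120 N, or if a joint passes its speed limit or range.

## Robot

A 6-joint arm with a two-finger parallel gripper is mounted at the origin on the work surface. World frame = base frame: x ahead of the robot, y to its left, z up, the work surface at z = 0. Lengths are in m, angles in rad, forces in N, time in s.
With the tool pointing down it reaches from about 0.275 to 0.825 m from the base axis. Payload 5.2 kg.
Tool frame: the origin (TCP) lies between the finger pads; the fingertips stand ahead of it and the grasp point (between the pads) lies 2 mm behind it (finger_overhang is the z of the fingertips in the tool frame, in m); z points along the fingers, y is the direction in which the jaws open and shut (so a half turn about z gives the same grasp; the last joint's range is limited). The gripper opens to 93 mm and grips with 3 to 60 N. Pads are 15 mm wide; open, the fingers measure 128 mm over their backs; the gripper's body (75 mm by 188 mm) begins 65 mm behind the grasp point.
Start: joints at [-1.43, 0.259, 1.535, -0, 1.348, -0.203], TCP at [0.185, -0.518, 0.236] pointing down, gripper open.
Joint ranges: [-3.14, 3.14], [-0.91, 2.08], [0.19, 2.58], [-1.22, 4.36], [0.22, 2.71], [-3.12, 3.12]. Speed limits (rad/s): [2.57, 2.57, 3.14, 3.14, 3.14, 3.14].

## Interface

Orientations are given as [roll, pitch, yaw] about the fixed x, y, z axes, in that order (R = Rz(yaw) Ry(pitch) Rx(roll)).
In Python, from station import * gives the robot as it stands. Calls block until the motion is done:
- goto(position, orientation): joint-space move of the TCP to a pose.
- line_to(position, ori=None, v=0.15, f_stop=None): straight line of the TCP; ori=None keeps the orientation; v is the mean speed in m/s. With f_stop (N) it stops when the force on the tool has changed by that much, and returns True; else False.
- goto_joints(angles): joint-space move.
- grip(opening): finger opening in m; the grip force is fixed at half the most; returns when the fingers have stopped.
- dwell(seconds).
- inverse_kinematics(position, orientation): joint angles nearest the present ones, or None.
- get_state(): the state.
- get_image(name): name is "scene" or "top" or "wrist"; returns a dict with "pixels" (384x512x3 uint8, red, green, blue), "fovy" (degrees; the focal length in pixels is half the picture's height over the tangent of half this angle, whatever the lens; pixels are square), "cx", "cy" (the principal point, pixels), "cam_to_world" (4x4, takes a point from camera to world coordinates). Camera axes: x right, y up, looking along -z (the intrinsics and any distortion apply to the point x, -y, -z); pixel columns grow to the right and rows downward; lengths in m; the calibration is good to about 2 mm. A picture is of the moment at which its call begins. There is no depth.
A pose or a line that the arm cannot do raises MotionError and nothing moves.
- finish_job(): hands the job in, once; it reports no verdict.
The state is a dict: "time_s": time; "joint_positions": joint angles; "dq": joint speeds; "joint_torque": joint torques, N m; "ee_pos": TCP position; "orientation": TCP orientation; "wrist_force": force on the tool from outside, world axes, zero at the start; "wrist_torque": the same for the moment, N m; "gripper_width": finger opening in m.
Only numpy, scipy, OpenCV 4.12 (cv2) and the standard library are available. Lean on these libraries where they do the work, as an engineer would, in place of code of your own. Each camera call takes 0.05 s, during which the arm holds its last target. There are 200 camera calls.

## Working session

There is one attempt and no reset: what is moved stays moved. The work goes in short steps, each a Python script; the robot and the scene stay as the last script left them, time stands still between calls to the robot, and variables do not carry over. Pictures are saved under pics/ and viewed, about 12 in all and at most 16, crops included, and the job is handed in when it is done.

```bash
mkdir -p pics; ls; python3 - <<'E'
from station import *
import cv2,numpy as np
for n in ("top","scene","wrist"):
    d=get_image(n); cv2.imwrite(f"pics/{n}0.png",d["pixels"][:,:,::-1])
    print(n,{k:(np.round(v,4).tolist() if k!="pixels" else 0) for k,v in d.items()})
s=get_state();print(s["time_s"],s["ee_pos"],s["orientation"]);
try: print(finger_overhang)
except Exception as e: print(e)
E
cd pics; python3 -c "
import cv2
for n in ('top','scene'):
    i=cv2.imread(n+'0.png');cv2.imwrite(n+'0b.png',cv2.resize(i,(800,600),interpolation=cv2.INTER_CUBIC))"
```

```text
pics
top {'pixels': 0, 'fovy': 47.6683, 'cx': 251.1382, 'cy': 192.9859, 'cam_to_world': [[-0.0128, 0.9865, -0.1634, 0.3228], [-0.9999, -0.0145, -0.0093, -0.0501], [-0.0116, 0.1633, 0.9865, 1.2611], [0.0, 0.0, 0.0, 1.0]]}
scene {'pixels': 0, 'fovy': 57.5244, 'cx': 257.8875, 'cy': 195.3308, 'cam_to_world': [[-0.4925, -0.6861, 0.5354, 0.9309], [0.8702, -0.3956, 0.2935, 0.2009], [0.0104, 0.6105, 0.7919, 0.674], [0.0, 0.0, 0.0, 1.0]]}
wrist {'pixels': 0, 'fovy': 63.0488, 'cx': 253.8677, 'cy': 194.1007, 'cam_to_world': [[0.3369, 0.9131, 0.2296, 0.2484], [-0.9415, 0.3274, 0.0796, -0.4943], [-0.0025, -0.2429, 0.97, 0.3838], [0.0, 0.0, 0.0, 1.0]]}
0.15 [ 0.18535072 -0.51744055  0.2350346 ] [-3.14027721e+00 -2.93893856e-04  3.43731356e-01]
0.017
```

View pics/top0b.png

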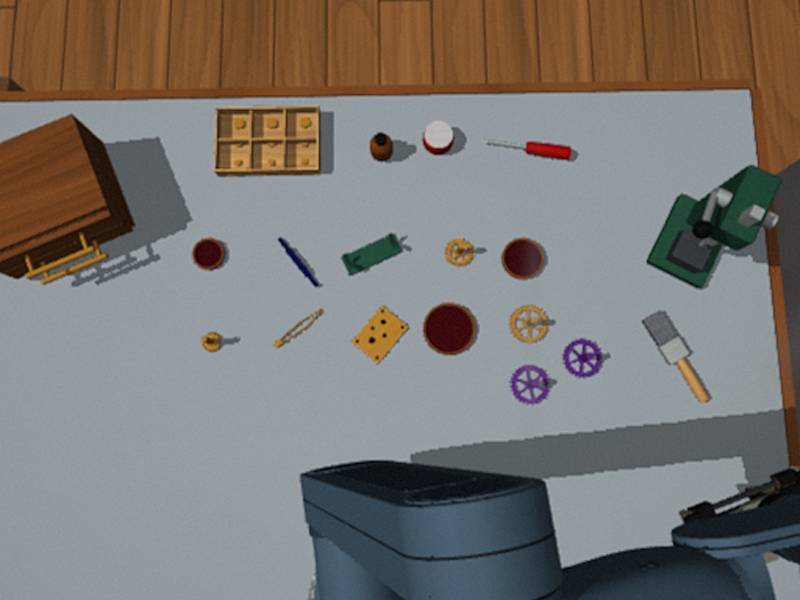

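View pics/scene0b.png

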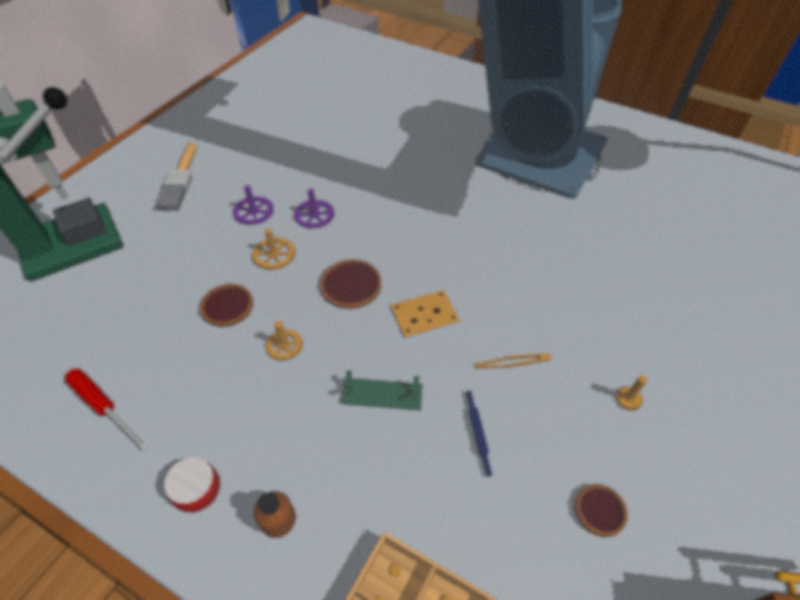

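The top view (800x600) shows:
- **Wheels:** large brass wheel at (529,323), medium at (460,252), small at (211,341).
- **Dishes:** large (450,328), medium (523,258), small (208,253).
- **Other parts:** arbor (299,261), cradle (374,254), plate (381,334), tweezers (299,328).

There are three candidates for the large wheel: brass (529,323), purple (531,384) and purple (583,357). Only the first is brass, so the purple ones are decoys. I'll segment both views and confirm in an enlarged crop.

```bash
cat > h.py <<'E'
import numpy as np, cv2
def K(d):
    f=d["pixels"].shape[0]/2/np.tan(np.radians(d["fovy"])/2); return f,d["cx"],d["cy"]
def back(d,uv,z):
    f,cx,cy=K(d); uv=np.atleast_2d(uv).astype(float); T=np.array(d["cam_to_world"])
    r=np.c_[(uv[:,0]-cx)/f,-(uv[:,1]-cy)/f,-np.ones(len(uv))]@T[:3,:3].T
    return T[:3,3]+r*((z-T[2,3])/r[:,2])[:,None]
def proj(d,P):
    f,cx,cy=K(d); T=np.array(d["cam_to_world"]); p=(np.atleast_2d(P)-T[:3,3])@T[:3,:3]
    return np.c_[cx+f*p[:,0]/-p[:,2],cy-f*p[:,1]/-p[:,2]]
def masks(d):
    h=cv2.cvtColor(d["pixels"],cv2.COLOR_RGB2HSV)
    R=lambda a,b:cv2.inRange(h,np.array(a),np.array(b))
    return dict(brass=R((12,120,110),(25,255,255)),blue=R((112,120,30),(128,255,255)),
      green=R((60,70,30),(90,255,255)),dish=R((0,110,25),(14,255,200))|R((170,110,25),(180,255,200)))
E
python3 - <<'E'
from station import *
from h import *
Z=dict(brass=.006,blue=.006,green=.006,dish=.010)
for n in ("top","scene"):
    d=get_image(n); im=cv2.resize(d["pixels"][:,:,::-1],None,fx=4,fy=4,interpolation=cv2.INTER_CUBIC)
    for k,m in masks(d).items():
        cs,_=cv2.findContours(m,cv2.RETR_EXTERNAL,cv2.CHAIN_APPROX_NONE)
        for c in cs:
            if cv2.contourArea(c)<40: continue
            w=back(d,c[:,0],Z[k])[:,:2]
            if not((w[:,0]>.2).all() and (w[:,0]<.75).all() and abs(w[:,1]).max()<.5): continue
            (x,y),r=cv2.minEnclosingCircle((w*1000).astype(np.float32)); b=cv2.minAreaRect((w*1000).astype(np.float32))
            print(n,k,"px",c[:,0].mean(0).round(),"circ",round(x),round(y),round(r),"rect",np.round(b[0],1),np.round(b[1]),round(b[2],1))
    if n=="top": im=im[4*135:4*270,4*120:4*380]
    else: im=im[4*100:4*350,4*120:4*430]
    cv2.imwrite(f"pics/{n}1.png",cv2.resize(im,None,fx=.75 if n=="top" else .6,fy=.75 if n=="top" else .6))
E
```

```text
top brass px [134. 218.] circ 460 303 17 rect [460.1 301.5] [31. 30.] 17.9
top brass px [339. 208.] circ 486 -290 35 rect [ 485.9 -290.1] [64. 65.] 87.6
top brass px [243. 214.] circ 471 -14 52 rect [470.5 -13.8] [63. 89.] 49.8
top brass px [294. 161.] circ 624 -165 26 rect [ 624.9 -163.5] [47. 49.] 88.5
top blue px [190. 167.] circ 610 142 57 rect [610.7 141.2] [115.  10.] 38.0
top green px [237. 163.] circ 621 1 56 rect [623.6   1.5] [ 41. 108.] 23.3
top dish px [287. 210.] circ 479 -142 48 rect [ 478.8 -141.6] [93. 93.] 88.8
top dish px [334. 165.] circ 609 -284 39 rect [ 610.1 -283.4] [77. 72.] 89.1
top dish px [133. 162.] circ 628 310 30 rect [628.3 310.4] [60. 55.] 89.1
scene brass px [403. 253.] circ 458 303 21 rect [461.2 302.2] [30. 36.] 36.1
scene brass px [181. 218.] circ 622 -170 33 rect [ 627.5 -168.8] [59. 49.] 84.4
scene brass px [271. 200.] circ 476 -12 50 rect [474.9 -12.2] [60. 86.] 49.8
scene brass px [175. 161.] circ 482 -296 44 rect [ 483.8 -289.8] [78. 66.] 11.9
scene green px [245. 251.] circ 626 2 54 rect [625.1   1.6] [ 41. 103.] 22.3
scene dish px [383. 327.] circ 632 311 29 rect [632.8 310.5] [55. 54.] 67.5
scene dish px [145. 194.] circ 616 -281 38 rect [ 616.  -281.1] [74. 71.] 64.8
scene dish px [222. 190.] circ 493 -137 44 rect [ 507.5 -131.6] [41. 88.] 21.6
```

View pics/top1.png

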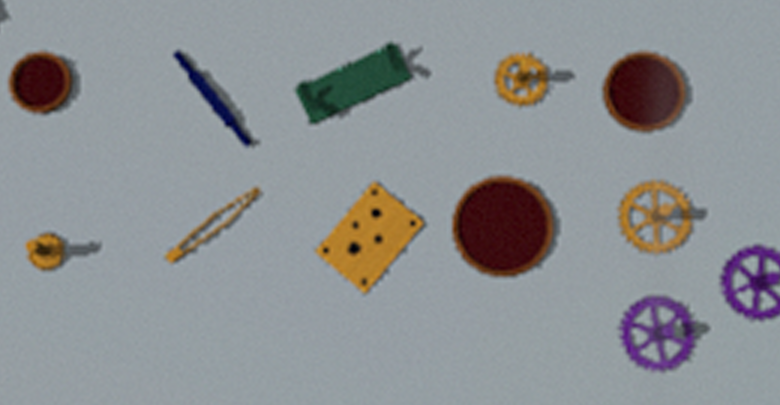

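The crop confirms it: the brass six-spoke wheel at crop (656,217) measures about 70 mm, and the two purple copies are at (657,333) and (757,283). The two cameras agree to within a few mm, except that the scene view missed part of the large dish. Now I'll move and check up close.

```bash
cat >> h.py <<'E'
from station import *
def down(y=np.pi/2): return [np.pi,0,y]
def snap(name,n):
    d=get_image(name); cv2.imwrite(f"pics/{n}.png",d["pixels"][:,:,::-1]); return d
def hub(d,xy,tol=.05):
    """draw nothing; project expected hub top for checking"""
    return proj(d,[[*xy,.056]])[0].round()
def pick(x,y,z=.034,yaw=np.pi/2,hov=.13):
    line_to([x,y,z],v=.12); w0=get_state()["wrist_force"]; grip(0.0)
    line_to([x,y,hov],v=.15); s=get_state()
    print("picked width",round(s["gripper_width"],4),"dF",np.round(s["wrist_force"]-w0,2),"t",round(s["time_s"],1))
def place(x,y,z,hov=.13,ang=np.pi/2,op=.045):
    goto([x,y,hov],down(ang)); line_to([x,y,z+.008],v=.15); dwell(.1)
    hit=line_to([x,y,z-.003],v=.02,f_stop=4); s=get_state()
    print("contact",hit,"z",np.round(s["ee_pos"],4),"F",np.round(s["wrist_force"],2))
    grip(op); line_to([x,y,hov],v=.18); print("t",round(get_state()["time_s"],1))
E
python3 - <<'E'
from h import *
goto([.486,-.290,.13],down()); grip(.05)
d=snap("wrist","w1"); print(hub(d,(.486,-.290)), proj(d,[[.486,-.29,.006]]),get_state()["time_s"],get_state()["ee_pos"])
E
```

```text
[254. 210.] [[254.01606679 193.68571143]] 2.6167 [ 0.48602782 -0.28994755  0.12999465]
```

View pics/w1.png

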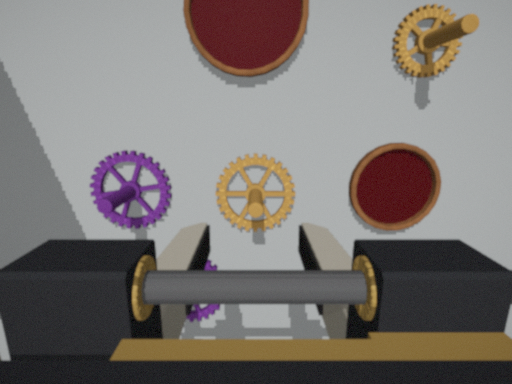

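The wrist view shows the brass wheel's disc centre at (256,193) and hub top at (256,207). I predicted (254,194) and (254,210), so it's within about 1 mm. The purple wheels at (130,190) and (205,290) are clear of the fingers. Next I'll pick it and place it.

```bash
python3 - <<'E'
from h import *
pick(.486,-.290)
place(.479,-.1415,.038)
d=snap("wrist","w2"); print(proj(d,[[.479,-.1415,.004],[.479,-.1415,.010]]))
E
```

```text
picked width 0.011 dF [-0.96 -0.41 -2.55] t 5.1
contact True z [ 0.4792 -0.1415  0.0377] F [0.65 0.3  2.03]
t 8.4
[[254.76537859 193.61585652]
 [254.77601127 195.24793243]]
```

View pics/w2.png

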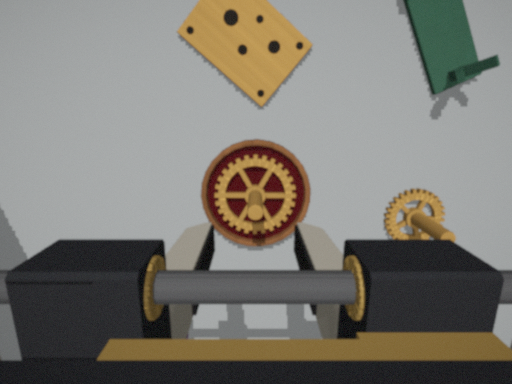

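The large wheel sits flat and centred in its dish at (256,193). Next is the medium wheel.

```bash
python3 - <<'E'
from h import *
goto([.625,-.164,.13],down())
d=snap("wrist","m0"); print("expect",proj(d,[[.625,-.164,.003]]))
m=masks(d)["brass"][110:250]; c=max(cv2.findContours(m[:,150:350].copy(),0,1)[0],key=cv2.contourArea)
(u,v),r=cv2.minEnclosingCircle(c); print(u+150,v+110,r,back(d,[u+150,v+110],.006))
pick(.625,-.164)
place(.612,-.2825,.038)
d=snap("wrist","w3"); print(proj(d,[[.612,-.2825,.010]]))
E
```

```text
expect [[256.13732532 194.23696627]]
256.7190475463867 194.03650665283203 28.8809871673584 [[ 0.62550735 -0.16306831  0.006     ]]
picked width 0.0117 dF [-0.01 -0.7  -1.81] t 11.5
contact True z [ 0.6121 -0.2826  0.0378] F [-0.   -0.81  3.38]
t 14.7
[[254.84471244 195.42438394]]
```

View pics/w3.png

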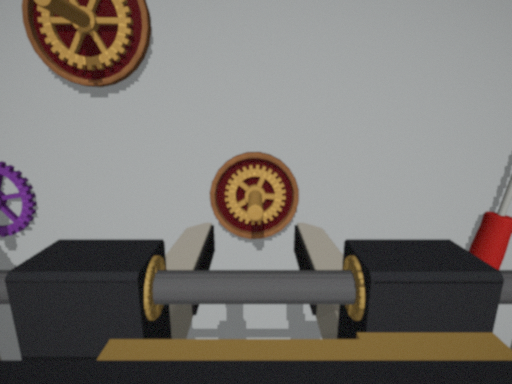

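The medium wheel is seated and centred at (255,194). Next is the small wheel, then a look at the arbor and cradle from above.

```bash
python3 - <<'E'
from h import *
goto([.460,.3025,.13],down())
d=snap("wrist","s0"); print("expect",proj(d,[[.46,.3025,.006]]))
m=masks(d)["brass"][150:230]; c=max(cv2.findContours(m[:,180:320].copy(),0,1)[0],key=cv2.contourArea)
(u,v),r=cv2.minEnclosingCircle(c); print(u+180,v+150,r,back(d,[u+180,v+150],.006))
pick(.460,.3025)
place(.630,.3105,.038)
snap("wrist","w4")
goto([.6105,.1415,.16],down(np.radians(38))); a=snap("wrist","a0")
c=max(cv2.findContours(masks(a)["blue"],0,1)[0],key=cv2.contourArea)
print("arbor",cv2.minAreaRect((back(a,c[:,0],.008)[:,:2]*1000).astype(np.float32)),"exp px",proj(a,[[.6105,.1415,.006]]))
E
cd pics; python3 -c "
import cv2
cv2.imwrite('w4a.png',cv2.resize(cv2.hconcat([cv2.imread('w4.png'),cv2.imread('a0.png')]),(800,300),interpolation=3))"
```

```text
expect [[253.14360699 192.90502966]]
254.0 195.73684310913086 20.36172103881836 [[0.4607654  0.29987528 0.006     ]]
picked width 0.0113 dF [-0.69 -0.14 -0.57] t 19.4
contact True z [0.6302 0.3105 0.0379] F [-0.32  0.55  3.97]
t 22.7
arbor ((610.6822509765625, 141.39837646484375), (117.38187408447266, 9.045719146728516), 37.9694709777832) exp px [[255.40788419 185.86199321]]
```

View pics/w4a.png

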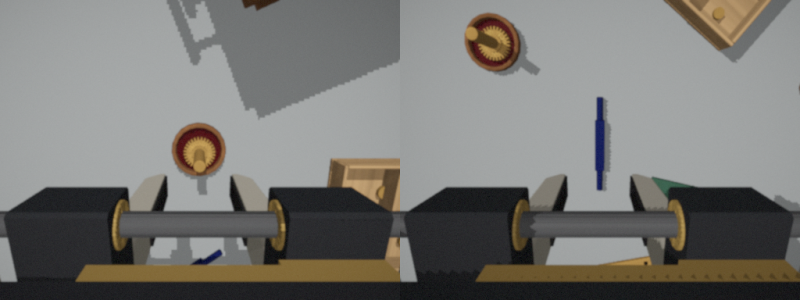

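The small wheel is seated, and the arbor estimate matches: (610.7, 141.4) mm at 38°. One look over the cradle with a model overlay before I lay the arbor in it.

```bash
python3 - <<'E'
from h import *
cx,cy,a=.6243,.0015,np.radians(112.9)
goto([cx,cy,.20],down(a)); d=snap("wrist","c0"); im=cv2.resize(d["pixels"][:,:,::-1],None,fx=3,fy=3,interpolation=cv2.INTER_CUBIC)
c,s=np.cos(a),np.sin(a); W=lambda L,h,z,x0=0:[[cx+c*(x0+i*L)-s*j*h,cy+s*(x0+i*L)+c*j*h,z] for i,j in((1,1),(1,-1),(-1,-1),(-1,1))]
for P in (W(.055,.02,.006),W(.004,.0125,.034,.046),W(.004,.0125,.034,-.046)):
    cv2.polylines(im,[((proj(d,P)+.5)*3).astype(np.int32)],True,(0,0,255),1)
u,v=proj(d,[[cx,cy,.01]])[0]*3; u=int(u);v=int(v); cv2.imwrite("pics/c1.png",im[max(0,v-290):v+290,u-380:u+380])
E
```

```text
(no output)
```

View pics/c1.png

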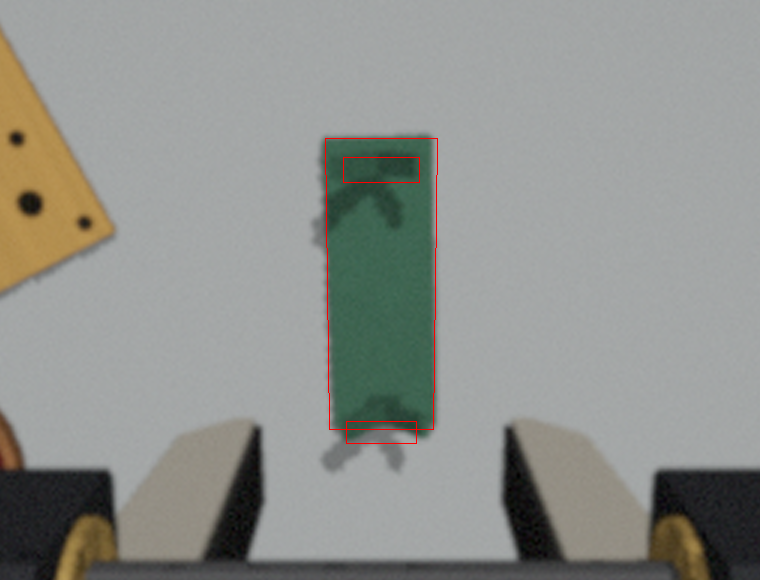

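The overlay matches the base outline, running (325,138) to (434,430), to within 1 mm and 1°. Now I'll lay the arbor.

```bash
python3 - <<'E'
from h import *
a=np.radians(38)
goto([.6107,.1414,.13],down(a)); pick(.6107,.1414,z=.020)
place(.6243,.0015,.037,ang=np.radians(112.9))
line_to([.6243,.0015,.20],v=.2); snap("wrist","c2"); snap("scene","f1"); snap("top","f2")
s=cv2.imread("pics/f1.png")[120:370,110:430]; 
cv2.imwrite("pics/f1b.png",cv2.resize(s,(760,594),interpolation=3)); print(get_state()["time_s"])
E
```

```text
picked width 0.0116 dF [-0.16 -0.07 -1.09] t 28.9
contact True z [0.6245 0.0013 0.0374] F [0.88 0.36 1.75]
t 32.9
33.5917
```

View pics/c2.png

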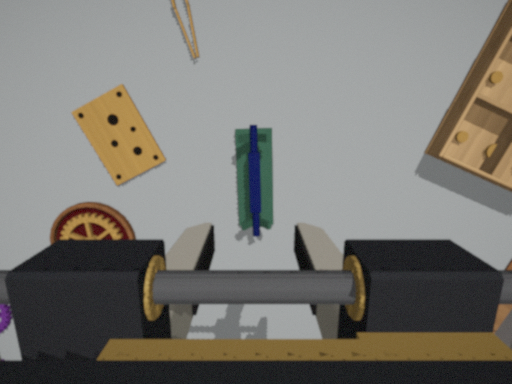

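View pics/f1b.png

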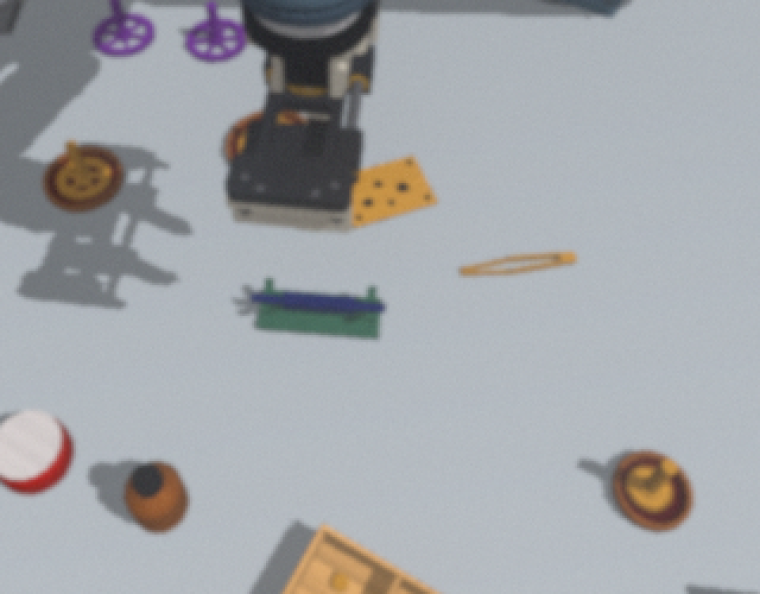

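The arbor lies along the cradle: wrist view (254,126) to (256,234), and scene crop (252,298) to (384,307). All three wheels are in their dishes. I'll check numerically that it's level and hand in if it is.

```bash
python3 - <<'E'
from h import *
c,s=np.cos(np.radians(112.9)),np.sin(np.radians(112.9))
for n in ("wrist","scene"):
    d=get_image(n); q=np.argwhere(cv2.morphologyEx(masks(d)["blue"],2,np.ones((2,2))))[:,::-1]
    E=proj(d,[[.6243+k*c,.0015+k*s,.023] for k in(-.06,0,.06)]); q=q[np.linalg.norm(q-E[1],axis=1)<75]
    ax=(E[2]-E[0])/np.linalg.norm(E[2]-E[0]); t=(q-E[0])@ax; o=(q-E[0])@[-ax[1],ax[0]]; L=np.linalg.norm(E[2]-E[0])
    print(n,"ends px",E.round(1).tolist(),"L",L.round(1),"seen t",t.min().round(1),t.max().round(1),
      "offset thirds",[o[(t>=lo*L)&(t<hi*L)].mean().round(2) for lo,hi in((0,.2),(.35,.65),(.8,1))])
    if n=="scene":
        x,y=E[1].astype(int); cv2.imwrite("pics/f3.png",cv2.resize(d["pixels"][y-35:y+35,x-45:x+45,::-1],(720,560),interpolation=3))
E
```

```text
wrist ends px [[255.4, 236.5], [255.4, 183.1], [255.5, 124.9]] L 111.6 seen t -0.5 108.5 offset thirds [np.float64(2.4), np.float64(0.61), np.float64(-0.13)]Traceback (most recent call last):
  File "<stdin>", line 7, in <module>
    return umr_minimum(a, axis, None, out, keepdims, initial, where)
ValueError: zero-size array to reduction operation minimum which has no identity
```

```bash
python3 - <<'E'
from h import *
c,s=np.cos(np.radians(112.9)),np.sin(np.radians(112.9))
P=[[.6243+k*c,.0015+k*s,.023] for k in(-.06,0,.06)]
d=get_image("scene"); w=get_image("wrist"); out=[]
for d in (d,w):
    E=proj(d,P); x,y=E[1].astype(int); r=d["pixels"][y-60:y+60,x-40:x+40] if d is w else d["pixels"][y-45:y+45,x-45:x+45]
    out.append(cv2.resize(r[:,:,::-1].copy(),(390,585 if d is w else 390),interpolation=3))
out[0]=cv2.copyMakeBorder(out[0],0,195,0,0,0); cv2.imwrite("pics/f3.png",cv2.hconcat(out))
E
```

```text
(no output)
```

View pics/f3.png

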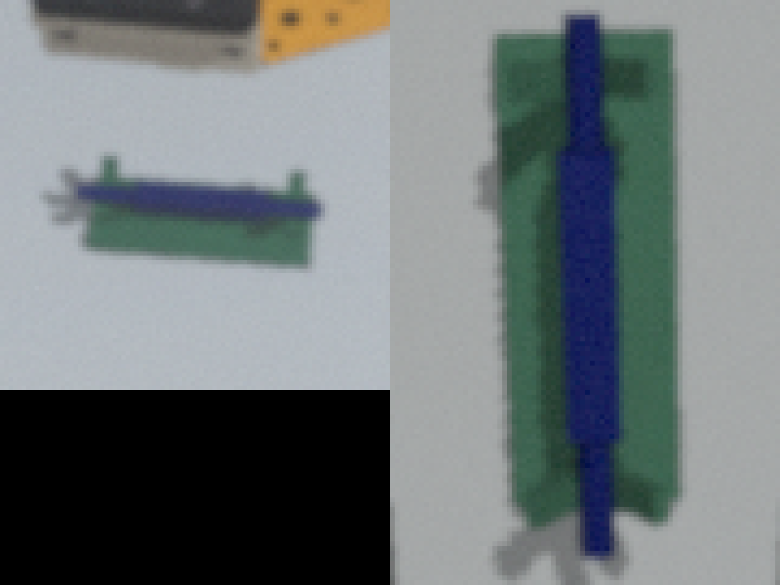

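The arbor lies parallel to the cradle edges, both pivots are in their Vs and it's level in the scene view. The gripper is open and clear, so I'm handing in.

```bash
python3 -c "
from station import *
print(finish_job(), get_state()['time_s'])"
```

```text
the job is handed in; nothing more can be done
the job is handed in; nothing more can be done
```

I set the large, medium and small brass wheels hub up in their own dishes, in that order, then laid the arbor in the green cradle. I handed the job in at about 34 s of the 93 s allowed. Each part was lowered slowly until it touched, at 4 N or less, and let go before I fetched the next.

**Last checks:**
- **Wheels:** close-up wrist pictures show all three flat and centred in their recesses to within a few mm.
- **Arbor:** it lies parallel to the cradle with a pivot in each V, and it looks level in the scene view.
- **Bystanders:** I touched neither the plate, the tweezers nor the purple wheels. In the pictures the plate and tweezers look undisturbed, but I did not measure them again.

**Checks that failed or disagreed:**
- **Scene view:** my colour code only caught part of the large dish and could not pick out the seated arbor. I located the large dish from the top view alone and judged the arbor by eye in enlarged crops.
- **Wrist view:** one arbor end read about 2 px off the expected line. The enlarged crop showed it following the cradle's edges, so the cause is probably a cradle angle estimate about 1° out.

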